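Prime an interface unit under its push-latch flap

ROBOT

A 6-joint arm with a two-finger parallel gripper is mounted at the origin on the work surface. World frame = base frame: x ahead of the robot, y to its left, z up, the work surface at z = 0. Lengths are in m, angles in rad, forces in N, time in s.
With the tool pointing down it reaches from about 0.35 to 0.975 m from the base axis. Payload 7.1 kg.
Tool frame: the origin (TCP) lies midway between the tips of the shut fingers; the grasp point (between the pads) lies 19 mm behind it; z points along the fingers, y is the line along which they close (so a half turn about z gives the same grasp; the last joint's range is limited). The gripper opens to 88 mm and grips with 3 to 60 N. Pads are 20 mm wide; open, the fingers measure 115 mm over their backs; the gripper's body (75 mm by 178 mm) begins 61 mm behind the grasp point.
Start: joints at [1.296, 0.423, 1.63, -0, 1.089, -0.019], TCP at [0.158, 0.605, 0.223] pointing down, gripper open.
Joint ranges: [-3, 3], [-0.9, 2.11], [0.09, 2.58], [-1.31, 4.45], [0.11, 2.69], [-2.54, 2.54]. Speed limits (rad/s): [2.39, 2.39, 3.01, 3.14, 3.14, 3.14].

INTERFACE

Orientations are given as a unit quaternion [w, x, y, z].
In Python, from station import move_pose, movel, movej, command_gripper, wait, inverse_kinematics, read_camera, camera_info, MotionError, job_done, get_time, get_joint_pos, get_qvel, get_effort, get_tcp_pos, get_ee_rot, get_ft_force, get_ft_torque, get_grip_width, get_finger_force gives the robot as it stands. Calls block until the motion is done:
- move_pose(position, orientation): joint-space move of the TCP to a pose.
- movel(position, frame=None, v=0.15, until_force=None): straight line of the TCP; frame=None keeps the orientation; v is the mean speed in m/s. With until_force (N) it stops when the force on the tool has changed by that much, and returns True; else False.
- movej(angles): joint-space move.
- command_gripper(opening): opening from 0.0 (shut) to 1.0 (fully open); the grip force is fixed at half the most; returns when the fingers have stopped.
- wait(seconds).
- inverse_kinematics(position, orientation): joint angles nearest the present ones, or None.
- read_camera(name): name is "scene" or "top"; returns the picture (384x512x3 uint8, red, green, blue); there is no depth.
- camera_info(name): a dict with "intrinsics" (3x3 intrinsics, pixels), "T" (4x4, takes a point from camera to world coordinates). Camera axes: x right, y up, looking along -z (the intrinsics and any distortion apply to the point x, -y, -z); pixel columns grow to the right and rows downward; lengths in m; the calibration is good to about 2 mm. A picture is of the moment at which its call begins. camera_info takes no time and is no camera call.
A pose or a line that the arm cannot do raises MotionError and nothing moves.
- job_done(): hands the job in; it is judged then, once.
Readings, each from a call of its own:
- get_time(): time.
- get_joint_pos(): joint angles.
- get_qvel(): joint speeds.
- get_effort(): joint torques, N m.
- get_tcp_pos(): TCP position.
- get_ee_rot(): TCP orientation.
- get_ft_force(): force on the tool from outside, world axes, zero at the start.
- get_ft_torque(): the same for the moment, N m.
- get_grip_width(): opening from 0.0 (shut) to 1.0 (fully open).
- get_finger_force(): force on a finger pad.
Only numpy, scipy, OpenCV 4.12 (cv2) and the standard library are available. Lean on these libraries where they do the work, as an engineer would, in place of code of your own. Each camera call takes 0.05 s, during which the arm holds its last target. There are 200 camera calls.

TASK

One of the black units on the bench has a push-latch flap in its top. With the fingertips press the flap in near its free edge and let go so that it pops open, press the round steel button under it all the way in and let it come back out, then press the flap down again until it latches and stays shut by itself. Only touch and press: do not lift or shift the unit, and leave everything else on the bench standing where it is.

Things in the scene. Friction and masses are not known exactly. Their poses are not given: they have to be found in the camera images.
- unit: Loose black case, 1.8 kg, 124 mm deep (its x) x 150 mm wide (its y) x 90 mm high, with a flap in its top. Origin: centre of its underside; z up, its -x side faces roughly the robot. The well under the flap is open from x -32 to +40 mm, y -46 to +46 mm, rim at 90 mm; a latch block stands on its left (y above +8 mm).
- flap_hinge (a point): Point at the middle of the flap's hinge line, 36 mm behind (+x) the unit's centre and 95 mm above its underside. The hinge line runs along the unit's y. The axes turn with the flap: its x points from the free edge to the hinge, its z out of the flap's outer face.
- flap_press (a point): Point to press: on the flap's outer face, midway across, 12 mm from its free edge, 52 mm from the hinge line; 98 mm above the bench when shut. Moves with the flap, a black plate 64 mm (hinge to free edge) x 84 mm wide x 6 mm thick with three ribs by the free edge; a thin striker sticks 28 mm out of its underside, 28 mm left (+y) of the middle.
- flap (a joint): Flap angle, rad: about 0 latched shut, positive open, range -0.115 to 1.75. Push-push latch: pressed in past -0.075 (4 mm at flap_press; stops at 6 mm; 3 to 8 N) and let go, a shut flap springs up to about 1.2, where it rests softly and yields either way. Folded down, pressed in as deep and let go, it stays latched; one more press would pop it again.
- prime_top (a point): Centre of the top of the round steel button (diameter 24 mm) in the well under the flap, 84 mm above the unit's underside, 10 mm in front (-x) of and 16 mm right (-y) of the unit's centre; hidden while the flap is shut.
- prime (a joint): Button travel in m: 0 = out, 0.006 = fully in (about 5 N, springs back). It moves straight down.
- plain_a: Loose sealed black case of the same size as the unit, without a flap (bystander). Origin: centre of its underside.
- plain_b: A second sealed black case like plain_a (bystander).
- ink: White bottle, diameter 64 mm, 130 mm high (bystander). Origin: centre of its underside.
- can: Aluminium can, diameter 66 mm, 150 mm high (bystander). Origin: centre of its underside.
- driver: Screwdriver lying on the bench (bystander).
- collar: Aluminium ring, outer diameter 44 mm, 18 mm high (bystander).
- clamp: Aluminium clamp block 50 x 32 x 25 mm with a small black knob (bystander).
Not all that is in view belongs to the job. What is shaped like the unit but blue or pink is not meant.

How it is judged:
On the way, in this order (a step that is already met when the one before it is completed fails the run):
1. the shut flap is pressed in (value of joint flap below -0.05 rad), for 0.02 s.
2. the flap has popped open (value of joint flap above 0.9 rad), for 0.2 s.
3. the button is pressed in while the flap is open (value of joint prime above 0.0045 m and value of joint flap above 0.6 rad), for 0.04 s.
4. the flap is pressed in again (value of joint flap below -0.05 rad), for 0.02 s.
At the end, for the whole second after the job is handed in: The flap is latched shut by itself (within 0.04 rad of level, still), the button is back out (within 1.5 mm), and the unit and every other thing stand within 30 mm of where they began (value of joint flap between -0.04 and 0.04 rad and velocity of joint flap between -0.05 and 0.05 rad/s and value of joint prime below 0.0015 m and distance of each of unit, plain_a, plain_b, ink, can, driver, collar, clamp from where it was at the start of the episode below 0.03 m and linear speed of unit below 0.01 m/s); the robot touches nothing.
It fails at once if the unit is lifted, tipped or shifted more than 30 mm (height (world z) of unit above 0.01 m or angle between unit's own z axis and vertical above 0.12 rad or distance of unit from where it was at the start of the episode above 0.03 m).
It fails at once if another thing is shifted more than 30 mm, lifted or knocked over (distance of any of plain_a, plain_b, ink, can, driver, collar, clamp from where it was at the start of the episode above 0.03 m or angle between any of ink, can's own z axis and vertical above 0.5 rad).
It also fails if it takes over 48 s, if anything falls off the work surface, if the arm or the gripper's body presses on something with over 40 N, if the wrist force passes 120 N, or if a joint passes its speed limit or range.

## Working session

There is one attempt and no reset: what is moved stays moved. The work goes in short steps, each a Python script; the robot and the scene stay as the last script left them, time stands still between calls to the robot, and variables do not carry over. Pictures are saved under pics/ and viewed, at most 10 in all, crops included, and the job is handed in when it is done.

```bash
mkdir -p pics; python3 - <<'E'
from station import *
import cv2,numpy as np
for n in("scene","top"):
    cv2.imwrite(f"pics/{n}0.png",cv2.cvtColor(read_camera(n),cv2.COLOR_RGB2BGR))
    c=camera_info(n);print(c)
E
```

```text
{'intrinsics': array([[453.47877585,   0.        , 255.54467918],
       [  0.        , 453.47877585, 197.86685134],
       [  0.        ,   0.        ,   1.        ]]), 'T': array([[-3.58320003e-01, -7.00211127e-01,  6.17503970e-01,
         1.18994091e+00],
       [ 9.33598254e-01, -2.69479391e-01,  2.36167650e-01,
         1.52142525e-01],
       [ 1.03737725e-03,  6.61124221e-01,  7.50275741e-01,
         8.87799844e-01],
       [ 0.00000000e+00,  0.00000000e+00,  0.00000000e+00,
         1.00000000e+00]])}
{'intrinsics': array([[459.65926099,   0.        , 261.02744563],
       [  0.        , 459.65926099, 190.32694611],
       [  0.        ,   0.        ,   1.        ]]), 'T': array([[-0.02116432,  0.97903461, -0.20259149,  0.26022428],
       [-0.99976973, -0.02000666,  0.00776059, -0.10172395],
       [ 0.0035447 ,  0.20270908,  0.97923259,  1.19838428],
       [ 0.        ,  0.        ,  0.        ,  1.        ]])}
```

View pics/scene0.png

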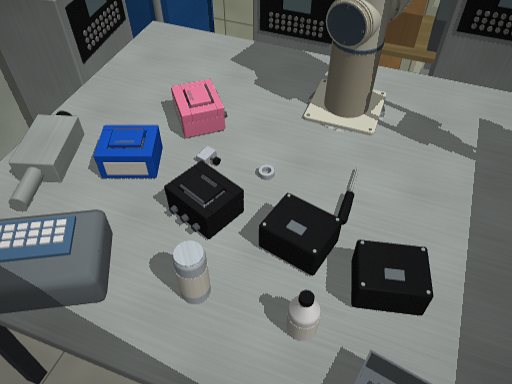

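View pics/top0.png

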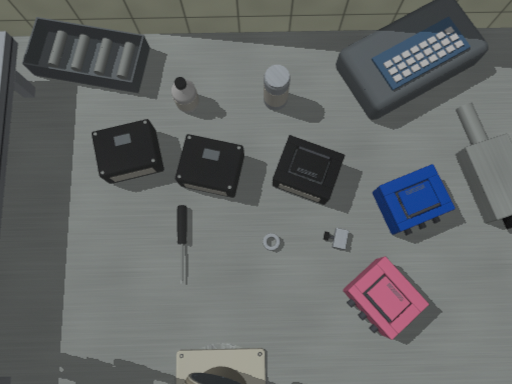

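Candidates (scene px / top px): black with flap (204,200)/(308,168); plain black cases (300,230)/(210,165) and (392,275)/(127,150); blue (128,150)/(414,198); pink (198,105)/(387,298). I choose the first, the only black one with a plate in its top; next I check it close up.

```bash
cat > h.py <<'E'
import cv2,numpy as np
from station import *
def ray(n,px):
    c=camera_info(n);K=c["intrinsics"];T=c["T"]
    d=np.linalg.inv(K)@np.array([px[0],px[1],1.]);d=T[:3,:3]@(d*[1,-1,-1]);return T[:3,3],d
def plane(n,px,z):
    o,d=ray(n,px);return o+d*(z-o[2])/d[2]
def proj(n,p):
    c=camera_info(n);q=(np.asarray(p)-c["T"][:3,3])@c["T"][:3,:3]
    u=c["intrinsics"]@(q*[1,-1,-1]);return u[:2]/u[2]
def shot(n,f=None):
    im=cv2.cvtColor(read_camera(n),cv2.COLOR_RGB2BGR)
    if f: cv2.imwrite(f"pics/{f}.png",im)
    return im
E
python3 - <<'E'
import cv2,numpy as np
g=lambda im:cv2.convertScaleAbs(im,alpha=2.5,beta=10)
t=g(cv2.imread('pics/top0.png')[128:213,262:352]);s=g(cv2.imread('pics/scene0.png')[155:240,155:250])
t=cv2.resize(t,(390,368),interpolation=cv2.INTER_CUBIC);s=cv2.resize(s,(400,368),interpolation=cv2.INTER_CUBIC)
cv2.imwrite('pics/crop.png',np.hstack([t,s]))
E
```

```text
(no output)
```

View pics/crop.png

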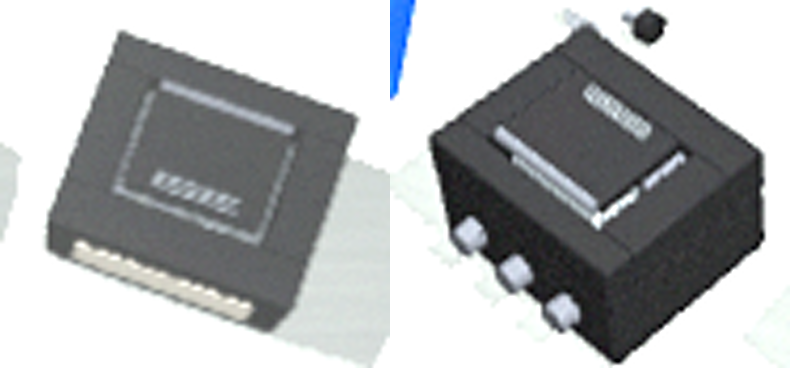

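The crop confirms it: the chosen case has a flap with ribs at its free edge (crop 195,190, top px ~(307,172)) facing the robot and a bright hinge bar at the back. Now I'll work out its pose from the corners in both views.

```bash
python3 - <<'E'
from h import *
T=lambda x,y:(262+x/4.333-.38,128+y/4.33-.38)
S=lambda x,y:(155+(x-390)/4.21-.38,155+y/4.33-.38)
# unit-frame point, cam, px
P=[((62,75,90),'top',T(122,32)),((62,-75,90),'top',T(357,117)),
((62,-75,90),'scene',S(430,138)),((62,75,90),'scene',S(615,278)),((-62,75,90),'scene',S(763,152)),((-62,-75,90),'scene',S(585,28)),
((-62,75,90),'top',T(48,215))]
A=[];B=[]
for u,n,px in P:
    w=plane(n,px,u[2]/1000);A.append(np.array(u[:2])/1e3);B.append(w[:2])
A=np.array(A);B=np.array(B)
a=A-A.mean(0);b=B-B.mean(0);th=np.arctan2((a[:,0]*b[:,1]-a[:,1]*b[:,0]).sum(),(a*b).sum())
R=np.array([[np.cos(th),-np.sin(th)],[np.sin(th),np.cos(th)]]);c=B.mean(0)-R@A.mean(0)
print('th',th,'c',c);print(np.round((B-(A@R.T+c))*1e3,1).tolist())
for nm,px,z in [('ribs',T(196,192),.098),('gapL',T(118,190),.09),('gapR',T(260,242),.09),('hinL',T(160,85),.095),('hinR',T(295,131),.095)]:
    print(nm,np.round(R.T@(plane('top',px,z)[:2]-c)*1e3,1))
print(get_ee_rot(),get_tcp_pos(),get_time())
for n,px in [('can',(276,80)),('ink',(181,84))]: print(n,plane('top',px,.14))
E
```

```text
th -0.38008288499127796 c [ 0.54848752 -0.22765411]
[[-3.2, -5.1], [-1.7, 0.1], [-0.1, 3.8], [-3.4, 4.7], [1.0, -0.7], [4.2, 2.3], [3.2, -5.1]]
ribs [-16.7  -3.2]
gapL [-29.2  39. ]
gapR [-29.4 -47.2]
hinL [36.8 37.4]
hinR [ 38.2 -44.5]
[-9.55798365e-05  1.27543733e-01  9.91832731e-01 -6.49037332e-04] [0.15796603 0.60421839 0.22199981] 0.1
can [ 0.75717728 -0.15305646  0.14      ]
ink [0.7511446  0.08168406 0.14      ]
```

```bash
cat >> h.py <<'E'
from scipy.spatial.transform import Rotation as Ro
TH=-0.380; C=np.array([0.5485,-0.2277])
RU=Ro.from_euler('z',TH).as_matrix()
def U(x,y,z): # unit frame mm -> world
    return RU@np.array([x,y,z])/1e3+[C[0],C[1],0]
def inU(p): return np.round(RU.T@(np.asarray(p)-[C[0],C[1],0])*1e3,1)
def Q(tilt=0): # tool down, tool y along unit y; tilt deg leans the body to the unit's -x
    t=np.radians(tilt);z=np.array([np.sin(t),0,-np.cos(t)]);y=np.array([0,1.,0]);x=np.cross(y,z)
    q=Ro.from_matrix(RU@np.stack([x,y,z],1)).as_quat();return [q[3],q[0],q[1],q[2]]
E
python3 - <<'E'
from h import *
command_gripper(0.0)
print(inverse_kinematics(U(-16,-2,200),Q()))
move_pose(U(-16,-2,200),Q()); print(inU(get_tcp_pos()),get_time())
movel(U(-16,-2,108),v=.12)
r=movel(U(-16,-2,88),v=.015,until_force=10)
print(r,inU(get_tcp_pos()),get_ft_force(),get_time())
movel(U(-22,-2,140),v=.15); movel(U(-60,-2,230),v=.2)
wait(.4)
movel(U(-180,-2,250),v=.25)
print(get_time(),inU(get_tcp_pos()))
t=shot('top','top1');s=shot('scene','scene1')
g=lambda im:cv2.resize(cv2.convertScaleAbs(im,alpha=2.2,beta=10),None,fx=4,fy=4,interpolation=cv2.INTER_CUBIC)
cv2.imwrite('pics/crop1.png',np.hstack([g(t[115:225,257:357]),g(s[130:240,155:255])]))
for p in [(-10,-16,84),(13,0,155)]: print(p,proj('top',U(*p)),proj('scene',U(*p)))
E
```

```text
[-4.17909200e-01  3.82008059e-01  1.75429876e+00 -4.44089210e-16
  1.00528583e+00 -1.60870553e+00]
[-15.9  -1.3 200. ] 4.625
True [-16.   -2.   93.1] [-1.01727377  0.08236761  8.53507176] 6.5083
8.65 [-178.7   -2.1  250.6]
(-10, -16, 84) [312.04099538 172.63257181] [201.76170374 183.9626618 ]
(13, 0, 155) [312.23435232 154.19963849] [196.34569723 171.48596295]
```

View pics/crop1.png

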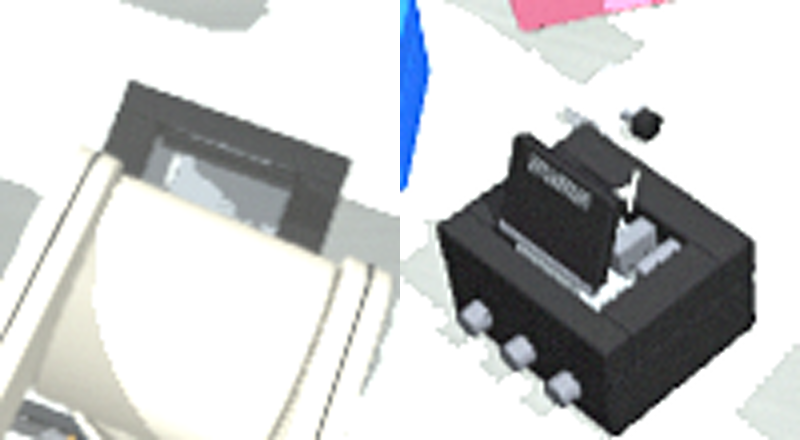

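The flap has popped open (scene crop, flap ~(565,205)), but the arm hides the button in the top view. I'll swing the arm aside to locate it.

```bash
python3 - <<'E'
from h import *
q=list(get_joint_pos());q[0]+=.7;movej(q)
t=shot('top','top2')
cv2.imwrite('pics/crop2.png',cv2.resize(cv2.convertScaleAbs(t[125:215,262:352],alpha=1.6),None,fx=6,fy=6,interpolation=cv2.INTER_CUBIC))
print(get_time())
E
```

```text
9.9
```

View pics/crop2.png

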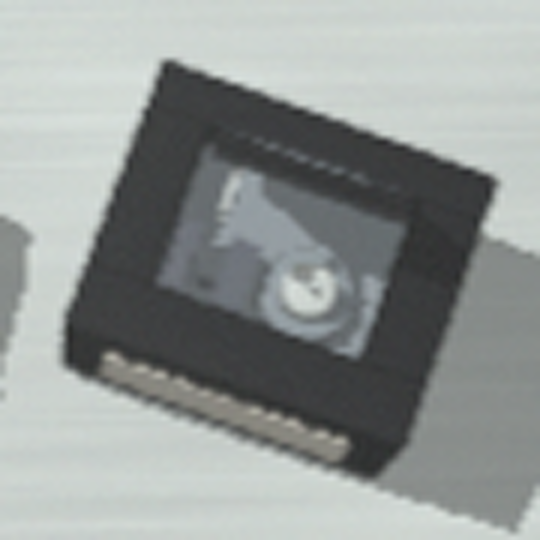

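Button seen at crop (309,289) → top px (313.1,172.8), which is within about 2 mm of the prediction. I'll press it now with a slight tilt away from the flap.

```bash
python3 - <<'E'
from h import *
q=list(get_joint_pos());q[0]-=.7;movej(q)
k=np.tan(np.radians(12));P=lambda z:U(-5-k*(z-82),-18,z)
move_pose(P(210),Q(12))
movel(P(92),v=.12)
r=movel(P(76),v=.015,until_force=10)
print(r,inU(get_tcp_pos()),get_ft_force(),get_time())
wait(.1)
movel(P(210),v=.2)
movel(U(-60,-2,240),Q(0) and None,v=.2)
print(get_time(),get_ft_force())
s=shot('scene','scene3')
cv2.imwrite('pics/crop3.png',cv2.resize(cv2.convertScaleAbs(s[100:240,130:270],alpha=2,beta=10),None,fx=4,fy=4,interpolation=cv2.INTER_CUBIC))
E
```

```text
True [ -5.2 -18.   79.9] [-1.54516261  0.32745096  9.20571851] 13.6
14.8833 [-0.00659171  0.34548664 -0.11835032]
```

View pics/crop3.png

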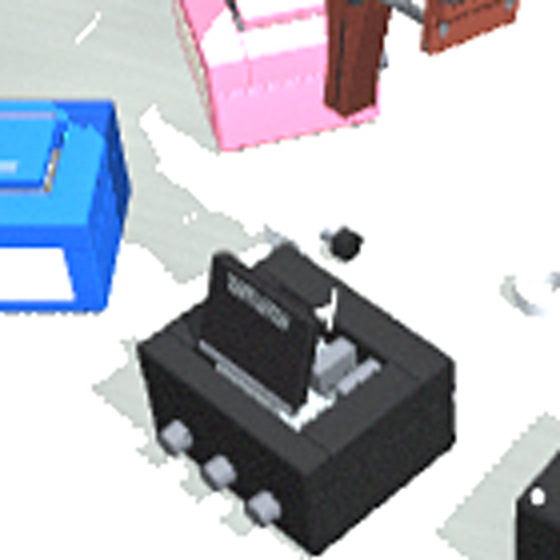

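The button went in the full 6 mm with 9 N at its stop. The scene crop shows the flap still open at (260,330). Now I'll fold it down along its arc and press until it latches.

```bash
python3 - <<'E'
from h import *
move_pose(U(0,-2,240),Q(0))
movel(U(43,-2,200),v=.2)
for i,a in enumerate(np.linspace(1.45,.06,9)):
    f=1-a/1.45; s=46+8*f
    x=36-s*np.cos(a)+3*np.sin(a)+10-6*f; z=95+s*np.sin(a)+3*np.cos(a)
    movel(U(x,-2,z),v=.1)
    print(round(a,2),np.round([x,z],0),np.round(get_ft_force(),1))
r=movel(U(-14,-2,87),v=.015,until_force=12)
print(r,inU(get_tcp_pos()),get_ft_force(),get_time())
wait(.1)
movel(U(-14,-2,130),v=.1); movel(U(-60,-2,230),v=.2); movel(U(-180,-2,250),v=.25)
q=list(get_joint_pos());q[0]+=.7;movej(q)
t=shot('top','top4');s=shot('scene','scene4')
print(get_time())
g=lambda im:cv2.resize(cv2.convertScaleAbs(im,alpha=2.2,beta=10),None,fx=4,fy=4,interpolation=cv2.INTER_CUBIC)
cv2.imwrite('pics/crop4.png',np.hstack([g(t[115:225,257:357]),g(s[130:240,155:255])]))
t0=cv2.imread('pics/top0.png');d=cv2.absdiff(t0,t).max(2)
print('diff px in unit area',(d[130:215,265:350]>25).sum(), 'rest',(d[50:290,90:350]>40).sum())
E
```

```text
1.45 [ 43. 141.] [ 0.5 -0.4  1.2]
1.28 [ 35. 141.] [-0.1 -1.1 -1.2]
1.1 [ 26. 139.] [ 1.1  0.6 -0.1]
0.93 [ 17. 136.] [ 0.2 -0.6  0.7]
0.76 [  9. 131.] [ 0.4  0.  -0.1]
0.58 [  2. 125.] [ 0.1 -0.9  0.9]
0.41 [ -5. 118.] [-0.1  0.6  0.3]
0.23 [-10. 110.] [-0.2 -1.2  1.8]
0.06 [-13. 101.] [ 1.3 -1.2  2.7]
True [-13.1  -2.   93.4] [-2.11966268  1.01746983  9.49117022] 19.1333
22.2833
diff px in unit area 0 rest 5452
```

View pics/crop4.png

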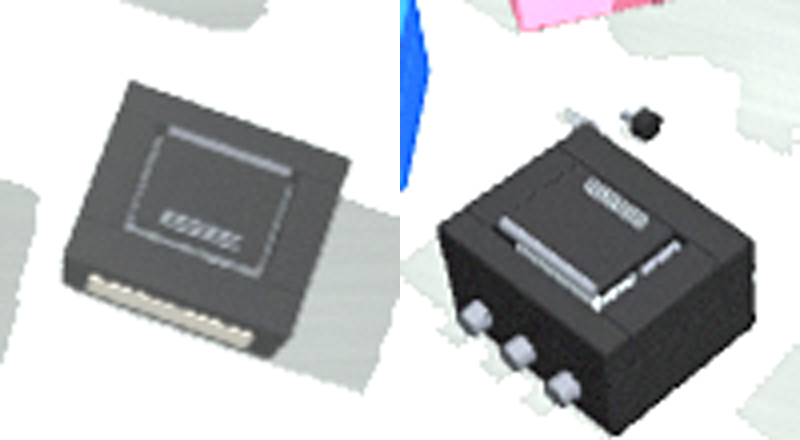

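The flap is shut and level, and the unit area in the top view matches the starting picture pixel for pixel. I'm handing the job in.

```bash
python3 -c "
from station import *
print(job_done(),get_time())"
```

```text
the job is handed in; nothing more can be done
the job is handed in; nothing more can be done
```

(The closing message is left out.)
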